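# Hook and seat the lid of the boot stand's care tray

## Task

Close the shoe-care tray in the upper tier of the black boot stand with its loose lid: take the lid by its bar handle, slip its rear lip under the ledge at the back of the tray with the front edge held up, push it back against the leaf spring by feel, and swing the front down inside the front rim until the lid lies level and fully home. Work gently, without forcing or dropping the lid, then let go, and leave everything else where it is.

Things in the scene. Friction and masses are not known exactly. Their poses are not given: they have to be found in the camera images.
- stand: Black metal two-tier boot stand, fixed. Origin on the tiles under the middle of the tray bay; x to its rear (away from the robot), y to its open deck, z up. Six posts 184 mm tall at x +-140, y -135, 135, 335 mm. Its upper tier holds an open black steel care tray: inner side faces at y +-109, floor at z 138, rim top at z 192 mm; the lid's seat is a flange 12 mm wide along the sides, top at z 185 mm.
- tray_front (a point): Point on the stand at x -103, y 0, z 185 mm, nominally where the front rim's inner face meets the seat (seat 10 mm wide here; rim 5 mm thick, 7 mm above the seat). The tray is clamped in long slots: rim, seat, ledge and spring together really sit up to 14 mm before or behind the x given (same shift for all, new each time, not measured; it does not move below 100 N).
- tray_ledge (a point): Point on the stand at x 88, y 0, z 187 mm: nominal (see tray_front for the shift) lower front edge of the rear ledge, a strip 5 mm thick across the tray that reaches forward from the rear wall (x 107 mm). Under it is free space 49 mm deep with only the leaf spring; the side seats end at x 40 mm.
- tray_spring (a point): Point on the stand at x 97, y 0, z 177 mm: nominal (same shift) front face of the free leaf spring under the ledge, y +-60, z 168 to 186 mm. Pushed to the rear it yields at 2.4 N, then 1.2 N per mm, and stops hard after 5 mm (8.4 N). Seated, it is pressed 2 mm and holds the lid against the front rim: to pass the rim the lid must be held back with the spring pressed 2 to 5 mm.
- lid: Loose dark steel lid, 0.35 to 0.5 kg. Origin in the middle of its lowest plane, x to its rear, z up. Plate x -100 to 84, y +-105, z 4 to 9 mm. Rear lip, a step lower: to x 102, y +-75, z 0 to 4 mm. Rib 4 mm deep below at x -69. Steel bar handle along y in the middle: 90 mm long, 14 mm thick with flat faces, z 21 to 41 mm, on legs at y +-40 mm. Seated: origin at z 181 mm of the stand.
- lid_grip (a point): Middle of the lid's bar handle, at x 0, y 0, z 31 mm of the lid; axes as the lid's.
- lid_lip (a point): Middle of the rear edge of the lid's lip, at x +102, y 0, z 2 mm of the lid.
- lid_front (a point): Middle of the lower front edge of the lid's plate, at x -100, y 0, z 4 mm of the lid.
- shoe_tree_1: Grey plastic and steel shoe tree, 230 x 68 x 60 mm, on the stand's lower tier under the tray; origin under its middle.
- shoe_tree_2: The other shoe tree of the pair, beside the first.
- bowl: White ceramic bowl, 116 mm wide, 50 mm high, on the stand's upper open deck (surface 164 mm); origin under its centre.
- brush: Shoe brush with orange plastic back, 150 x 50 x 42 mm, on the upper open deck; origin under its middle.
- multitool: Closed steel multi-tool, 100 x 26 x 22 mm, lying in the tray; origin under its middle.
- tin: Flat polish tin, 71 mm wide, 22 mm high, lying in the tray; origin under its centre.
- wax_jar: Round aluminium wax jar, 63 mm wide, 45 mm high, on the tiles behind the lid; origin under its centre.

How it is judged:
On the way:
1. the lid's rear lip is lowered at the back of the tray to below the ledge's level while the front edge is still held up (x of lid_lip in the frame of stand above 0.076 m and z of lid_lip in the frame of stand between 0.15 and 0.185 m and angle between lid's own z axis and vertical above 0.06 rad), for 0.1 s.
At the end, for the whole second after the job is handed in: The lid lies still in the tray, level within 1.4 degrees: its front lower edge is down on the seat inside the front rim (185 mm above the tiles, within 2 mm), and its rear lip is under the ledge (middle of the lip's edge 180 to 185.5 mm above the tiles and at x 81 to 120 mm of the stand) (z of lid_front in the frame of stand between 0.183 and 0.187 m and z of lid_lip in the frame of stand between 0.18 and 0.1855 m and x of lid_lip in the frame of stand between 0.081 and 0.12 m and angle between lid's own z axis and vertical below 0.025 rad and linear speed of lid below 0.01 m/s); the robot touches nothing.
It fails at once if the lid is forced, bumped or dropped against the stand with more than 30 N (all its contacts with the stand added up, the spring and the seat included) (contact force between lid and stand above 30 N).
It fails at once if another thing is pushed more than 30 mm from its place (distance of any of shoe_tree_1, shoe_tree_2, bowl, brush, multitool, tin, wax_jar from where it was at the start of the episode above 0.03 m).
It also fails if it takes over 67 s, if anything falls off the work surface, if the arm or the gripper's body presses on something with over 40 N, if the wrist force passes 120 N, or if a joint passes its speed limit or range.

## Robot

A 6-joint arm with a two-finger parallel gripper is mounted at the origin on the work surface. World frame = base frame: x ahead of the robot, y to its left, z up, the work surface at z = 0. Lengths are in m, angles in rad, forces in N, time in s.
With the tool pointing down it reaches from about 0.375 to 0.975 m from the base axis. Payload 3.8 kg.
Tool frame: the origin (TCP) lies at the very end of the fingers, on their centre line; the grasp point (between the pads) lies 19 mm behind it; z points along the fingers, y is the line along which they close (so a half turn about z gives the same grasp; the last joint's range is limited). The gripper opens to 85 mm and grips with 20 to 120 N. Pads are 22 mm wide; open, the fingers measure 114 mm over their backs; the gripper's body (76 mm by 85 mm) begins 54 mm behind the grasp point. The pads swing forward as they close: fully open they stand 13 mm farther back than shut.
Start: joints at [-1.212, 0.264, 1.604, -0, 1.274, -0.037], TCP at [0.26, -0.623, 0.231] pointing down, gripper open.
Joint ranges: [-2.63, 2.63], [-0.94, 2.18], [0.31, 2.57], [-1.31, 4.45], [0, 2.66], [-2.55, 2.55]. Speed limits (rad/s): [2.57, 2.57, 3.14, 3.14, 3.14, 3.14].

## Interface

Orientations are given as a rotation vector (axis times angle).
In Python, from workcell import read_state, read_camera, calibration, finish_job gives the robot as it stands.
- The arm moves only by the tool step_arm, never from a script. Its argument "commands" is a list of rows, each an object of numbers: "fingers": the gripper's target within -1 to 1 (shut at 1, half-way at 0, fully open at -1); "dx", "dy", "dz": the shift along the tool's x, y, z in m; "roll": the turn about the tool's z in degrees. In form: [{"fingers": .., "dx": .., "dy": .., "dz": .., "roll": ..}, ...]. A call has 1 to 8 rows; each row is the pose to reach, as a shift and turn from the pose commanded when the call began, along the tool's axes at that moment; what a row does not reach only later rows make up. A row lasts 1/8 s, in which the tool goes at most 62.5 mm and 10.7 degrees, less where a joint would pass 70% of its speed; a pose out of reach is approached as far as the arm can. A call with a gripper value outside its range is refused whole. The fingers move at their own pace and stop on an object; "squeeze" is the grip in N (left out, the last holds). Time passes only in rows, so rows that repeat a pose let the fingers close. It gives the time, the measured TCP pose, the force, the opening and the grip force at its end, in the units of the state.
- read_state(): the state, without advancing time (a new reading comes with each control period).
- read_camera(name): name is "scene" or "top"; returns (picture, depth): 480x640x3 uint8, blue, green, red; 480x640 float32, m along the optical axis (not along the pixel's ray), 0 where there is no reading.
- calibration(name): a dict with "intrinsics" (3x3 intrinsics, pixels), "k1" (the pictures are not rectified: a ray, as slopes to the right and down, at radius r is drawn at 1 + k1 r^2 times it, then the intrinsics apply), "world_to_cam" (4x4, takes a point from world to camera coordinates). Camera axes: x right, y up, looking along -z (the intrinsics and any distortion apply to the point x, -y, -z); pixel columns grow to the right and rows downward; lengths in m; the calibration is good to about 2 mm. A picture is of the moment at which its call begins. calibration takes no time and is no camera call.
- finish_job(): hands the job in; it is judged then, once.
The state is a dict: "time": time; "q": joint angles; "joint_vel": joint speeds; "joint_torque": joint torques, N m; "tool_pos": TCP position; "tcp_rot": TCP orientation; "wrist_force": force on the tool from outside, world axes, zero at the start; "torque": the same for the moment, N m; "width": opening from 0.0 (shut) to 1.0 (fully open); "grip_force": force on a finger pad.
Only numpy, scipy, OpenCV 4.12 (cv2) and the standard library are available. Lean on these libraries where they do the work, as an engineer would, in place of code of your own. Each camera call takes 0.05 s, during which the arm holds its last target. There are 200 camera calls.

## Working session

There is one attempt and no reset: what is moved stays moved. The work goes in short steps, Python scripts to look and compute and a tool call to move; the robot and the scene stay as the last step left them, time stands still between calls to the robot, and variables do not carry over. Pictures are saved under pics/ and viewed, at most 10 in all, crops included, and the job is handed in when it is done.

Besides the shell and the picture viewer there is one more tool, called as name(argument=value, ...) on one line, values as JSON. step_arm: Moves the arm, as the interface text tells. Its arguments: {"type":"object","properties":{"commands":{"type":"array","items":{"type":"object","properties":{"fingers":{"type":"number"},"dx":{"type":"number"},"dy":{"type":"number"},"dz":{"type":"number"},"roll":{"type":"number"}}}},"squeeze":{"type":"number"}},"required":["commands"]}

```bash
mkdir -p pics
cat > h.py <<'E'
import numpy as np, cv2
from workcell import *
def grab(n):
    im,d=read_camera(n); return im,d,calibration(n)
def to_world(c,d,uv):
    "pixels Nx2 with depth -> world"
    uv=np.atleast_2d(uv).astype(float)
    K=np.array(c["intrinsics"]); k=c["k1"]
    s=cv2.undistortPoints(uv.reshape(-1,1,2),K,np.array([k,0,0,0.])).reshape(-1,2)
    z=np.array([d[int(v),int(u)] for u,v in uv])
    P=np.c_[s[:,0]*z,-s[:,1]*z,-z,np.ones(len(z))]
    return (P@np.linalg.inv(np.array(c["world_to_cam"])).T)[:,:3]
def cloud(c,d):
    v,u=np.mgrid[0:480,0:640]
    return to_world(c,d,np.c_[u.ravel(),v.ravel()]).reshape(480,640,3)
def proj(c,P):
    P=np.atleast_2d(P); W=np.array(c["world_to_cam"]); p=P@W[:3,:3].T+W[:3,3]
    s=np.c_[p[:,0]/-p[:,2],-p[:,1]/-p[:,2]]; s=s*(1+c["k1"]*(s**2).sum(1,keepdims=True))
    K=np.array(c["intrinsics"]); return s@K[:2,:2].T+K[:2,2]
E
python3 - <<'E'
from h import *
for n in("scene","top"):
    im,d,c=grab(n); cv2.imwrite(f"pics/{n}0.png",im); np.savez(f"{n}0.npz",im=im,d=d); print(n,c,(d>0).mean())
print(read_state())
E
```

```text
scene {'intrinsics': array([[467.62381224,   0.        , 320.60535645],
       [  0.        , 467.62381224, 241.30949298],
       [  0.        ,   0.        ,   1.        ]]), 'k1': -0.08549231584832992, 'world_to_cam': array([[-6.26025649e-01,  7.79802466e-01, -6.37469018e-06,
         3.06226276e-01],
       [-4.90871872e-01, -3.94065731e-01,  7.77018021e-01,
         1.98099476e-01],
       [ 6.05918057e-01,  4.86436340e-01,  6.29478352e-01,
        -1.41222686e+00],
       [ 0.00000000e+00,  0.00000000e+00,  0.00000000e+00,
         1.00000000e+00]])} 0.9959537760416667
top {'intrinsics': array([[549.52177117,   0.        , 317.26981417],
       [  0.        , 549.52177117, 236.32520514],
       [  0.        ,   0.        ,   1.        ]]), 'k1': 0.019173543728080847, 'world_to_cam': array([[ 0.00285972, -0.9998753 ,  0.01553065,  0.02525906],
       [ 0.98633604,  0.00537856,  0.1646581 , -0.58478912],
       [-0.1647211 ,  0.01484757,  0.98622843, -1.17985025],
       [ 0.        ,  0.        ,  0.        ,  1.        ]])} 0.9960481770833334
{'time': 0.1, 'q': array([-1.21190018e+00,  2.64724799e-01,  1.60523485e+00,  2.51815151e-05,
        1.27368052e+00, -3.69147455e-02]), 'joint_vel': array([-0.0007228 , -0.00173676, -0.00246455,  0.00049863,  0.00099876,
       -0.00248072]), 'joint_torque': array([ 6.02961100e-04, -5.16705680e+01, -3.68590021e+01,  2.01087420e-05,
        6.27550078e-03, -3.46843514e-07]), 'tool_pos': array([ 0.26001851, -0.62220279,  0.23005624]), 'tcp_rot': array([-3.07828738e+00, -6.17278158e-01,  4.77918908e-04]), 'wrist_force': array([-0.05080427, -0.84015578,  0.46570253]), 'torque': array([ 0.02386146, -0.01554686,  0.02397104]), 'grip_force': 0.0, 'width': 1.00338124516016}
```

View pics/top0.png

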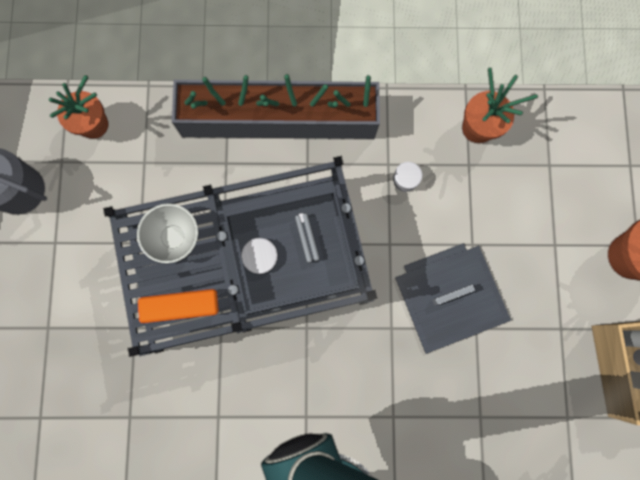

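View pics/scene0.png

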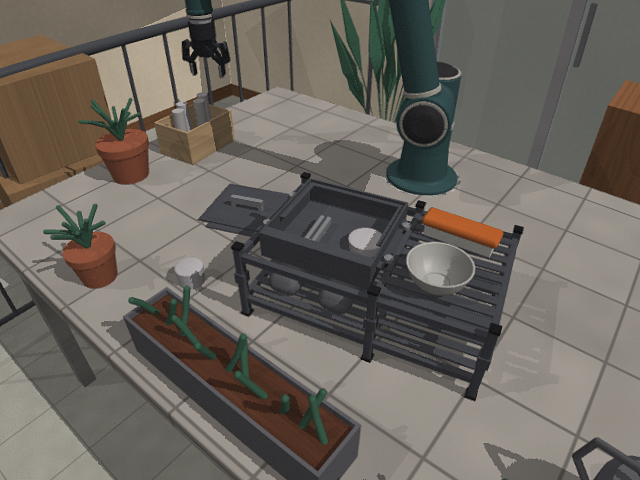

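Top view: the lid is at about (455,300) with its handle from (437,300) to (475,288). The tray is at about (295,245), the post caps are at its corners, and the lip points up the image. Next I'll measure both.

Run:
```python
from h import *
f=np.load("top0.npz"); im,d=f["im"],f["d"]; c=calibration("top"); W=cloud(c,d)
v,u=np.mgrid[0:480,0:640]
# lid
box=(u>385)&(u<525)&(v>235)&(v<365)
hm=box&(W[...,2]>.033)&(W[...,2]<.06)
P=W[hm]; print("handle",P.shape,P.mean(0),P.std(0)); r=cv2.minAreaRect((P[:,:2]*1000).astype(np.float32)); print(r)
g=im.astype(int).mean(2)
pm=box&(g<100)&(g>0)&(W[...,2]>.002)&(W[...,2]<.02)
P=W[pm]; print("plate",P.shape,np.median(P[:,2])); r=cv2.minAreaRect((P[:,:2]*1000).astype(np.float32)); print(r,cv2.boxPoints(r))
print("tile z",np.median(W[380:400,100:250,2]))
# posts: caps by dark pixels near z .184
caps=[(110,212),(208,190),(338,161),(370,296),(240,326),(136,351)]
O=[]
for a,b in caps:
    m=(abs(u-a)<9)&(abs(v-b)<9)&(g<45)&(abs(W[...,2]-.184)<.008)
    O.append(W[m].mean(0)); print((a,b),m.sum(),O[-1])
O=np.array(O)[:,:2]
S=np.array([(140,335),(140,135),(140,-135),(-140,-135),(-140,135),(-140,335)])/1000
A=S-S.mean(0);B=O-O.mean(0);H=A.T@B;U,_,Vt=np.linalg.svd(H);R=(U@Vt).T
t=O.mean(0)-R@S.mean(0);print("stand yaw",np.degrees(np.arctan2(R[1,0],R[0,0])),t,"res",(O-(S@R.T+t))*1000)
np.savez("stand.npz",R=R,t=t)
# tray profile in stand frame: z vs x at y in bands
Q=(W[...,:2]-t)@R
for lo,hi in((-60,60),):
    m=(Q[...,1]*1000>lo)&(Q[...,1]*1000<hi)&(abs(Q[...,0])<.15)
    x=Q[m][:,0]*1000;z=W[m][:,2]*1000
    for a in range(-150,150,4):
        k=(x>=a)&(x<a+4)
        if k.sum(): print(a,k.sum(),np.round(np.percentile(z[k],[10,50,90])))
```

```text
handle (263, 3) [ 0.45731364 -0.27645033  0.04027356] [0.01015578 0.02474876 0.00273072]
((457.5162048339844, -276.89288330078125), (14.040212631225586, 90.09278106689453), 20.81537437438965)
plate (7290, 3) 0.008550383668680328
((481.8741149902344, -257.00164794921875), (259.7347717285156, 233.1990509033203), 19.80492401123047) [[ 320.18207 -191.30031]
 [ 399.1943  -410.706  ]
 [ 643.56616 -322.703  ]
 [ 564.55396 -103.2973 ]]
tile z -1.8225949567352018e-06
(110, 212) 61 [0.60946776 0.44222552 0.18400511]
(208, 190) 61 [0.65417261 0.24877386 0.18328077]
(338, 161) 51 [ 0.71673315 -0.0113303   0.18352348]
(370, 296) 0 [nan nan nan]
(240, 326) 70 [0.38488968 0.18441506 0.18388421]
(136, 351) 58 [0.33943622 0.37807033 0.18422159]<stdin>:17: RuntimeWarning: Mean of empty slice.
  ret = um.true_divide(
Traceback (most recent call last):
numpy.linalg.LinAlgError: SVD did not converge
```

Run:
```python
from h import *
f=np.load("top0.npz"); im,d=f["im"],f["d"]; c=calibration("top"); W=cloud(c,d)
v,u=np.mgrid[0:480,0:640]
O=np.array([(.60947,.44223),(.65417,.24877),(.71673,-.01133),(.38489,.18442),(.33944,.37807)])
S=np.array([(140,335),(140,135),(140,-135),(-140,135),(-140,335)])/1000
A=S-S.mean(0);B=O-O.mean(0);H=A.T@B;U,_,Vt=np.linalg.svd(H);R=(U@Vt).T
t=O.mean(0)-R@S.mean(0);print("stand yaw",np.degrees(np.arctan2(R[1,0],R[0,0])),t,"res",((O-(S@R.T+t))*1000).round(1))
np.savez("stand.npz",R=R,t=t)
Q=(W[...,:2]-t)@R
m=(Q[...,1]*1000>-90)&(Q[...,1]*1000<70)&(abs(Q[...,0])<.15)
x=Q[m][:,0]*1000;z=W[m][:,2]*1000
for a in list(range(-124,-84,3))+list(range(70,130,3)):
    k=(x>=a)&(x<a+3); print(a,k.sum(),np.round(np.percentile(z[k],[10,50,90])) if k.sum() else '')
# lid fit
y=np.radians(20.8); Rl=np.array([[np.cos(y),-np.sin(y)],[np.sin(y),np.cos(y)]]); L=(W[...,:2]-[.4574,-.2767])@Rl*1000
m=(abs(L).max(-1)<125)&(W[...,2]>.0025)&(W[...,2]<.06)
P=L[m]; zz=W[m][:,2]*1000
for a in(-60,-30,0,30,60):
    k=abs(P[:,1]-a)<8; print("y",a,"x range",np.percentile(P[k,0],[.5,99.5]).round(1)); k=abs(P[:,0]-a)<8; print("x",a,"y range",np.percentile(P[k,1],[.5,99.5]).round(1))
for a in(-95,95): k=abs(P[:,1]-a)<5; print("y",a,"x range",np.percentile(P[k,0],[.5,99.5]).round(1))
h=zz>33; print(cv2.fitLine(P[h].astype(np.float32),cv2.DIST_HUBER,0,.01,.01).ravel(), "heights +-90:",np.median(zz[abs(P[:,0]+90)<5]),np.median(zz[abs(P[:,0]-93)<5]))
```

```text
stand yaw 13.333550930233677 [0.55082452 0.08531457] res [[-0.3 -1.3]
 [-1.7 -0.2]
 [-1.5  2.4]
 [ 1.4  0. ]
 [ 2.1 -0.9]]
-124 181 [-2. 52. 60.]
-121 261 [ 55. 146. 191.]
-118 213 [ 54. 190. 194.]
-115 116 [183. 187. 193.]
-112 125 [182. 185. 187.]
-109 126 [182. 185. 187.]
-106 90 [182. 184. 187.]
-103 32 [136. 138. 141.]
-100 118 [135. 138. 141.]
-97 118 [135. 138. 140.]
-94 118 [135. 138. 141.]
-91 109 [134. 137. 140.]
-88 114 [135. 138. 140.]
-85 114 [135. 138. 140.]
70 106 [135. 138. 140.]
73 107 [135. 138. 141.]
76 234 [136. 187. 194.]
79 222 [136. 187. 193.]
82 231 [136. 189. 193.]
85 223 [136. 189. 194.]
88 136 [137. 192. 194.]
91 117 [190. 192. 195.]
94 113 [189. 192. 194.]
97 112 [189. 192. 194.]
100 9 [188. 190. 191.]
103 0 
106 0 
109 0 
112 0 
115 0 
118 0 
121 0 
124 0 
127 0 
y -60 x range [-114.8  116.3]
x -60 y range [-112.4  116.1]
y -30 x range [-108.8  114. ]
x -30 y range [-114.4  115.4]
y 0 x range [-103.9  119.1]
x 0 y range [-107.   106.2]
y 30 x range [-99.6 117.7]
x 30 y range [-105.1  114. ]
y 60 x range [-109.7  118.1]
x 60 y range [-116.   110.8]
y -95 x range [-111.4  112.9]
y 95 x range [-101.3  108.6]
[0.00222023 0.99999756 0.07358363 0.29609817] heights +-90: 8.21270269056229 4.29276092661568
```

```bash
cat >> h.py <<'E'
from scipy.spatial.transform import Rotation as Ro
def delta(p,yaw):
    s=read_state(); R=Ro.from_rotvec(s["tcp_rot"]).as_matrix(); D=R.T@(np.array(p)-s["tool_pos"])
    h=np.degrees(np.arctan2(R[1,1],R[0,1])); e=(yaw-h+90)%180-90   # heading of tool y; z down => roll=-e
    print("t",s["time"],"tcp",s["tool_pos"].round(4),"heading y",h.round(2),"d",(D*1000).round(1),"mm roll",-e.round(2),"F",s["wrist_force"].round(2),"T",s["torque"].round(2),"w",round(s["width"],3),"gf",round(s["grip_force"],1))
E
python3 -c "
from h import *
delta([.4574,-.2767,.08],20.8)"
```

```text
t 0.1 tcp [ 0.26   -0.6222  0.2301] heading y -67.32 d [ 315.3 -242.4  150.6] mm roll -88.12 F [-0.05 -0.84  0.47] T [ 0.02 -0.02  0.02] w 1.003 gf 0.0
```

step_arm(commands=[{"fingers":-1,"dx":0.045,"dy":-0.035,"dz":0.02,"roll":-10.6},{"fingers":-1,"dx":0.09,"dy":-0.07,"dz":0.04,"roll":-21.2},{"fingers":-1,"dx":0.135,"dy":-0.104,"dz":0.06,"roll":-31.8},{"fingers":-1,"dx":0.18,"dy":-0.138,"dz":0.08,"roll":-42.4},{"fingers":-1,"dx":0.225,"dy":-0.173,"dz":0.1,"roll":-53},{"fingers":-1,"dx":0.27,"dy":-0.207,"dz":0.12,"roll":-63.6},{"fingers":-1,"dx":0.315,"dy":-0.242,"dz":0.13,"roll":-74.2},{"fingers":-1,"dx":0.315,"dy":-0.242,"dz":0.13,"roll":-84.8}], squeeze=30)

```text
time: 1.1
tool_pos: [0.4578, -0.2737, 0.0994]
tcp_rot: [-1.842, -2.54, -0.001]
wrist_force: [0.3, -0.3, 0.5]
width: 1.005
grip_force: 0.0
```

```bash
python3 -c "
from h import *
delta([.4574,-.2767,.016],20.8)"
```

```text
t 1.1 tcp [ 0.4578 -0.2737  0.0994] heading y 18.12 d [-3.  -1.2 83.4] mm roll -2.68 F [ 0.28 -0.27  0.54] T [-0.03 -0.04  0.01] w 1.005 gf 0.0
```

step_arm(commands=[{"fingers":-1,"dx":-0.003,"dy":-0.001,"dz":0.04,"roll":-2.7},{"fingers":-1,"dx":-0.003,"dy":-0.001,"dz":0.065,"roll":-2.7},{"fingers":-1,"dx":-0.003,"dy":-0.001,"dz":0.083,"roll":-2.7},{"fingers":-1,"dx":-0.003,"dy":-0.001,"dz":0.083,"roll":-2.7},{"fingers":0,"dx":-0.003,"dy":-0.001,"dz":0.083,"roll":-2.7},{"fingers":0.3,"dx":-0.003,"dy":-0.001,"dz":0.083,"roll":-2.7},{"fingers":0.7,"dx":-0.003,"dy":-0.001,"dz":0.083,"roll":-2.7},{"fingers":1,"dx":-0.003,"dy":-0.001,"dz":0.083,"roll":-2.7}])

```text
time: 2.1
tool_pos: [0.4581, -0.2815, 0.019]
tcp_rot: [1.797, 2.575, 0.0]
wrist_force: [-3.3, 2.1, 5.0]
width: 0.158
grip_force: 32.4
```

step_arm(commands=[{"fingers":1},{"fingers":1},{"fingers":1},{"fingers":1}])

```text
invalid input
```

```bash
python3 -c "
from h import *
delta([.4574,-.2767,.016],20.8)"
```

```text
t 2.1 tcp [ 0.4581 -0.2815  0.019 ] heading y 20.17 d [4.8 1.  3. ] mm roll -0.63 F [-3.25  2.12  4.97] T [0.2  0.78 0.28] w 0.158 gf 32.4
```

step_arm(commands=[{"fingers":1,"dx":0,"dy":0,"dz":0,"roll":0},{"fingers":1,"dx":0,"dy":0,"dz":0,"roll":0},{"fingers":1,"dx":0,"dy":0,"dz":0,"roll":0}])

```text
time: 2.48
tool_pos: [0.4581, -0.2815, 0.019]
tcp_rot: [1.797, 2.575, 0.0]
wrist_force: [-0.4, 0.6, 5.7]
width: 0.155
grip_force: 32.3
```

```bash
python3 -c "
from h import *
delta([.4574,-.2767,.016],20.8)"
```

```text
t 2.475 tcp [ 0.4581 -0.2815  0.019 ] heading y 20.17 d [4.8 1.  3. ] mm roll -0.63 F [-0.44  0.61  5.74] T [ 0.13  0.07 -0.08] w 0.155 gf 32.3
```

step_arm(commands=[{"fingers":1,"dx":0,"dy":0,"dz":-0.01,"roll":0},{"fingers":1,"dx":0,"dy":0,"dz":-0.03,"roll":0},{"fingers":1,"dx":0,"dy":0,"dz":-0.08,"roll":0},{"fingers":1,"dx":0,"dy":0,"dz":-0.13,"roll":0},{"fingers":1,"dx":0,"dy":0,"dz":-0.18,"roll":0},{"fingers":1,"dx":0,"dy":0,"dz":-0.23,"roll":0},{"fingers":1,"dx":0,"dy":0,"dz":-0.25,"roll":0},{"fingers":1,"dx":0,"dy":0,"dz":-0.25,"roll":0}], squeeze=40)

```text
time: 3.48
tool_pos: [0.4578, -0.2815, 0.2687]
tcp_rot: [1.797, 2.575, -0.0]
wrist_force: [0.4, 0.3, -4.3]
width: 0.155
grip_force: 39.9
```

Run:
```python
from h import *
f=np.load("stand.npz");R,t=f["R"],f["t"]
w=R@[-.0355,-.0048]+t; print(w)
delta([w[0],w[1],.270],13.33)
im,d,c=grab("scene"); cv2.imwrite("pics/s1.png",im[:300,100:460])
```

```text
[0.51738843 0.07245696]
t 3.475 tcp [ 0.4578 -0.2815  0.2687] heading y 20.18 d [311.6 178.   -1.5] mm roll 6.85 F [ 0.42  0.27 -4.34] T [ 0.03  0.02 -0.08] w 0.155 gf 39.9
```

View pics/s1.png

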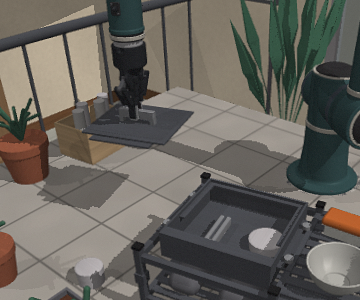

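The lid is gripped and level at (135,122) in the crop, and about 0.45 kg is lifted. Now I'll carry it above the tray.

step_arm(commands=[{"fingers":1,"dx":0.03,"dy":0.017,"dz":0,"roll":0.7},{"fingers":1,"dx":0.075,"dy":0.043,"dz":0,"roll":1.7},{"fingers":1,"dx":0.125,"dy":0.071,"dz":0,"roll":2.7},{"fingers":1,"dx":0.175,"dy":0.1,"dz":0,"roll":3.8},{"fingers":1,"dx":0.225,"dy":0.128,"dz":0,"roll":4.9},{"fingers":1,"dx":0.27,"dy":0.154,"dz":0,"roll":6},{"fingers":1,"dx":0.3,"dy":0.171,"dz":0,"roll":6.8},{"fingers":1,"dx":0.312,"dy":0.178,"dz":0,"roll":6.8}])

```text
time: 4.53
tool_pos: [0.5151, 0.0747, 0.2644]
tcp_rot: [-1.941, -2.464, 0.007]
wrist_force: [0.4, -0.5, -4.0]
width: 0.149
grip_force: 39.8
```

step_arm(commands=[{"fingers":1,"dx":0,"dy":0,"dz":0,"roll":0},{"fingers":1,"dx":0,"dy":0,"dz":0,"roll":0},{"fingers":1,"dx":0,"dy":0,"dz":0,"roll":0}])

```text
time: 4.9
tool_pos: [0.5168, 0.0718, 0.268]
tcp_rot: [-1.949, -2.463, 0.001]
wrist_force: [0.4, -0.7, -4.2]
width: 0.153
grip_force: 39.8
```

```bash
cat >> h.py <<'E'
def lid(save=None):
    "level-ish lid seen from both cameras, in stand frame (mm)"
    f=np.load("stand.npz");R,t=f["R"],f["t"]; s=read_state()
    g=(s["tool_pos"][:2]-t)@R*1000; print("tcp in stand",g.round(1),(s["tool_pos"][2]*1000).round(1))
    for n in("top","scene"):
        im,d,c=grab(n); W=cloud(c,d); 
        if save: cv2.imwrite(f"pics/{save}_{n}.png",im)
        Q=(W[...,:2]-t)@R*1000; q=np.dstack([Q,W[...,2]*1000]); np.save(f"q_{n}.npy",q)
        b=s["tool_pos"][2]*1000-17+9  # expected plate top height
        for y in(-95,-85,-60,60,85,95):
            m=(abs(q[...,1]-g[1]-y)<8)&(abs(q[...,0]-g[0])<125)&(abs(q[...,2]-b)<14)
            if m.sum()>40:
                P=q[m]; a=np.polyfit(P[:,0]-g[0],P[:,2],1); print(n,y,m.sum(),"x",np.percentile(P[:,0],[1,99]).round(1),"slope",a[0].round(4),"z@grip",a[1].round(1))
        m=(abs(q[...,0]-g[0])<60)&(abs(q[...,1]-g[1])<160)&(abs(q[...,2]-b)<12)
        print(n,"y range",np.percentile(q[m][:,1],[.5,99.5]).round(1))
E
python3 - <<'E'
from h import *
f=np.load("stand.npz");R,t=f["R"],f["t"]
w=R@[-.0355,-.0048]+t; delta([w[0],w[1],.270],13.33)
lid("a")
E
```

```text
t 4.9 tcp [0.5168 0.0718 0.268 ] heading y 13.29 d [ 0.5  0.7 -2. ] mm roll -0.04 F [ 0.43 -0.72 -4.17] T [ 0.05 -0.01 -0.05] w 0.153 gf 39.8
tcp in stand [-36.2  -5.3] 268.0
top -95 503 x [-135.  -13.] slope 0.0009 z@grip 257.7
top -85 388 x [-135.5  -23.5] slope 0.0034 z@grip 258.1
top 60 569 x [-135.5  -18.4] slope -0.0008 z@grip 258.1
top 85 125 x [-136.2  -75.4] slope 0.0136 z@grip 258.8
top y range [-106.5  102.4]
scene -95 378 x [-132.   49.] slope -0.0054 z@grip 259.0
scene -85 375 x [-129.1   48.6] slope -0.0067 z@grip 259.2
scene -60 334 x [-98.2  66.9] slope -0.042 z@grip 259.7
scene 60 533 x [-133.2   66.2] slope -0.0248 z@grip 258.8
scene 85 468 x [-134.5   48.8] slope -0.0067 z@grip 259.3
scene 95 483 x [-134.4   48. ] slope -0.0071 z@grip 259.2
scene y range [-106.7  101.6]
```

View pics/a_top.png

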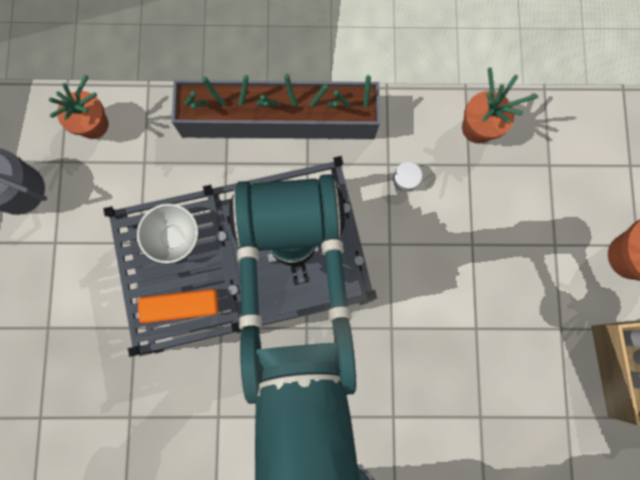

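The top view shows the lid over the tray, with its front edge near (300,310), and the arm hides the rear. I'll check the tray's side faces, rim and ledge in the first images.

Run:
```python
from h import *
f=np.load("stand.npz");R,t=f["R"],f["t"]
for n in("top","scene"):
    d=np.load(n+"0.npz")["d"]; W=cloud(calibration(n),d); q=np.dstack([(W[...,:2]-t)@R*1000,W[...,2]*1000])
    def runs(m,ax,lab):
        h,e=np.histogram(q[m][:,ax],np.arange(-140,141,2)); k=np.where(h>0)[0]; print(n,lab,[(int(e[i]),int(h[i])) for i in k if h[i]>=4 and (abs(e[i])>70)])
    z=q[...,2]; mid=(abs(q[...,1])<70)
    runs(mid&(z>189.5)&(z<197),0,"rim/ledge z192: x")
    runs(mid&(z>181)&(z<188.5)&(q[...,0]<0),0,"seat z185: x")
    sd=(abs(q[...,0]+20)<50)
    runs(sd&(z>189.5)&(z<197),1,"side rim: y"); runs(sd&(z>182)&(z<188),1,"side seat: y")
```

```text
top rim/ledge z192: x [(-120, 33), (-118, 67), (-116, 62), (76, 53), (78, 58), (80, 63), (82, 67), (84, 53), (86, 67), (88, 57), (90, 64), (92, 68), (94, 55), (96, 57), (98, 52), (100, 5)]
top seat z185: x [(-120, 16), (-118, 4), (-114, 53), (-112, 63), (-110, 69), (-108, 72), (-106, 68), (-104, 7)]
top side rim: y [(-112, 43), (-110, 41), (-108, 11), (108, 6), (110, 50), (112, 47)]
top side seat: y [(-110, 5), (-108, 43), (-106, 41), (-104, 47), (-102, 48), (-100, 42), (-98, 40), (-96, 9), (96, 4), (98, 44), (100, 46), (102, 44), (104, 46), (106, 38), (108, 41), (110, 5)]
scene rim/ledge z192: x [(-120, 6), (-118, 26), (-116, 47), (-114, 55), (-112, 13), (76, 20), (78, 43), (80, 53), (82, 53), (84, 46), (86, 57), (88, 55), (90, 57), (92, 50), (94, 51), (96, 64), (98, 75), (100, 71), (102, 7)]
scene seat z185: x [(-118, 10), (-116, 37), (-114, 48), (-112, 31), (-110, 36), (-108, 40), (-106, 55), (-104, 52), (-102, 21)]
scene side rim: y [(-114, 21), (-112, 37), (-110, 24), (108, 24), (110, 30), (112, 29)]
scene side seat: y [(-112, 16), (-110, 30), (-108, 29), (-106, 26), (-104, 25), (-102, 31), (-100, 39), (-98, 20), (96, 23), (98, 37), (100, 29), (102, 39), (104, 30), (106, 4), (112, 31)]
```

step_arm(commands=[{"fingers":1,"dx":0.002,"dy":0,"dz":0.015,"roll":0},{"fingers":1,"dx":0.002,"dy":0,"dz":0.03,"roll":0},{"fingers":1,"dx":0.002,"dy":0,"dz":0.043,"roll":0},{"fingers":1,"dx":0.002,"dy":0,"dz":0.05,"roll":0},{"fingers":1,"dx":0.002,"dy":0,"dz":0.055,"roll":0},{"fingers":1,"dx":0.002,"dy":0,"dz":0.055,"roll":0},{"fingers":1,"dx":0.002,"dy":0,"dz":0.055,"roll":0}], squeeze=25)

```text
time: 5.88
tool_pos: [0.517, 0.075, 0.2139]
tcp_rot: [1.947, 2.465, 0.001]
wrist_force: [-0.1, 0.7, -4.3]
width: 0.149
grip_force: 39.8
```

Run:
```python
from h import *
f=np.load("stand.npz");R,t=f["R"],f["t"]
w=R@[-.036,-.0033]+t; delta([w[0],w[1],.207],13.33)
lid()
```

```text
t 5.875 tcp [0.517  0.075  0.2139] heading y 13.38 d [-1.1 -0.7  6.9] mm roll 0.05 F [-0.1   0.69 -4.26] T [-0.05 -0.01  0.07] w 0.149 gf 39.8
tcp in stand [-35.3  -2.2] 213.9
top -95 484 x [-134.2   82.2] slope -0.0159 z@grip 202.6
top -85 403 x [-134.3  -22.9] slope 0.0002 z@grip 203.6
top 60 502 x [-134.9  -21.4] slope 0.0035 z@grip 204.1
top 85 97 x [-135.8  -75.7] slope 0.0042 z@grip 204.0
top 95 49 x [-35.4  89.2] slope -0.1095 z@grip 206.9
top y range [-110.1  112.7]
scene -95 399 x [-130.9   88. ] slope -0.0239 z@grip 204.0
scene -85 394 x [-125.7   88.7] slope -0.0297 z@grip 204.4
scene -60 387 x [-92.4  88.7] slope -0.0547 z@grip 205.4
scene 60 556 x [-131.    87.5] slope -0.0328 z@grip 204.1
scene 85 498 x [-132.8   86.7] slope -0.0261 z@grip 204.4
scene 95 507 x [-131.8   87.3] slope -0.0261 z@grip 204.2
scene y range [-104.2  104.7]
```

step_arm(commands=[{"fingers":1,"dx":0,"dy":0,"dz":0.002,"roll":0},{"fingers":1,"dx":0,"dy":0,"dz":0.004,"roll":0},{"fingers":1,"dx":0,"dy":0,"dz":0.005,"roll":0},{"fingers":1,"dx":0,"dy":0,"dz":0.006,"roll":0},{"fingers":1,"dx":0,"dy":0,"dz":0.007,"roll":0},{"fingers":1,"dx":0,"dy":0,"dz":0.008,"roll":0},{"fingers":1,"dx":0,"dy":0,"dz":0.008,"roll":0}], squeeze=20)

```text
time: 6.85
tool_pos: [0.5168, 0.075, 0.2061]
tcp_rot: [1.947, 2.465, 0.001]
wrist_force: [-0.9, -0.2, 1.4]
width: 0.152
grip_force: 41.1
```

Run:
```python
from h import *
delta(read_state()["tool_pos"],13.33)
```

```text
t 6.85 tcp [0.5168 0.075  0.2061] heading y 13.38 d [0. 0. 0.] mm roll 0.05 F [-0.92 -0.19  1.45] T [-0.01  0.65  0.01] w 0.152 gf 41.1
```

step_arm(commands=[{"fingers":1,"dx":0,"dy":0,"dz":0.0005,"roll":0},{"fingers":1,"dx":0,"dy":0,"dz":0.001,"roll":0},{"fingers":1,"dx":0,"dy":0,"dz":0.001,"roll":0},{"fingers":1,"dx":0,"dy":0,"dz":0.001,"roll":0}], squeeze=20)

```text
time: 7.35
tool_pos: [0.517, 0.0751, 0.2054]
tcp_rot: [1.947, 2.464, 0.002]
wrist_force: [-2.2, -0.2, 6.4]
width: 0.153
grip_force: 43.0
```

Run:
```python
from h import *
delta(read_state()["tool_pos"],13.33)
lid()
```

```text
t 7.35 tcp [0.517  0.0751 0.2054] heading y 13.38 d [0. 0. 0.] mm roll 0.05 F [-2.18 -0.19  6.36] T [-0.1   1.   -0.02] w 0.153 gf 43.0
tcp in stand [-35.3  -2.1] 205.4
top -95 506 x [-134.2   87.2] slope -0.0256 z@grip 194.7
top -85 403 x [-134.6  -21.5] slope -0.0207 z@grip 195.4
top 60 488 x [-135.2  -22.4] slope -0.0164 z@grip 195.6
top 85 94 x [-135.9   88.6] slope -0.02 z@grip 195.1
top 95 77 x [-42.3  89.4] slope -0.0307 z@grip 195.5
top y range [-111.6  113.8]
scene -95 412 x [-131.1   88.5] slope -0.0267 z@grip 196.0
scene -85 405 x [-127.5   88.1] slope -0.0293 z@grip 196.2
scene -60 389 x [-90.1  88.6] slope -0.0484 z@grip 196.4
scene 60 581 x [-131.8   88.1] slope -0.0385 z@grip 195.8
scene 85 519 x [-133.    86.7] slope -0.0277 z@grip 196.2
scene 95 532 x [-133.6   87.7] slope -0.0271 z@grip 196.0
scene y range [-112.8  112.7]
```

step_arm(commands=[{"fingers":0.76,"dx":0,"dy":0,"dz":0,"roll":0},{"fingers":0.76,"dx":0,"dy":0,"dz":0,"roll":0}], squeeze=20)

```text
time: 7.7
tool_pos: [0.517, 0.0751, 0.2054]
tcp_rot: [1.947, 2.464, 0.002]
wrist_force: [-1.7, -0.4, 5.0]
width: 0.157
grip_force: 43.0
```

step_arm(commands=[{"fingers":0.72,"dx":0,"dy":0,"dz":0,"roll":0},{"fingers":0.72,"dx":0,"dy":0,"dz":0,"roll":0}], squeeze=20)

```text
time: 7.95
tool_pos: [0.517, 0.0751, 0.2054]
tcp_rot: [1.947, 2.464, 0.002]
wrist_force: [-0.9, 0.9, 5.4]
width: 0.15
grip_force: 43.0
```

step_arm(commands=[{"fingers":0.69,"dx":0,"dy":0,"dz":0,"roll":0}], squeeze=20)

```text
time: 8.07
tool_pos: [0.517, 0.0751, 0.2053]
tcp_rot: [1.947, 2.464, 0.002]
wrist_force: [-0.9, -0.1, 4.9]
width: 0.158
grip_force: 34.4
```

step_arm(commands=[{"fingers":0.68,"dx":0,"dy":0,"dz":0,"roll":0},{"fingers":1,"dx":0,"dy":0,"dz":0,"roll":0}], squeeze=20)

```text
time: 8.32
tool_pos: [0.5172, 0.0751, 0.2046]
tcp_rot: [1.947, 2.464, 0.002]
wrist_force: [1.8, 1.0, 3.6]
width: 0.162
grip_force: 22.4
```

step_arm(commands=[{"fingers":1,"dx":0,"dy":0,"dz":0.0005,"roll":0},{"fingers":1,"dx":0,"dy":0,"dz":0.001,"roll":0},{"fingers":1,"dx":0,"dy":0,"dz":0.001,"roll":0}], squeeze=20)

```text
time: 8.7
tool_pos: [0.5174, 0.0751, 0.2038]
tcp_rot: [1.947, 2.464, 0.002]
wrist_force: [3.1, 1.8, 4.2]
width: 0.162
grip_force: 26.7
```

Run:
```python
from h import *
delta(read_state()["tool_pos"],13.33)
lid()
```

```text
t 8.7 tcp [0.5174 0.0751 0.2038] heading y 13.38 d [0. 0. 0.] mm roll 0.05 F [3.06 1.81 4.19] T [0.11 0.07 0.07] w 0.162 gf 26.7
tcp in stand [-34.8  -2.2] 203.8
top -95 518 x [-134.3   88.2] slope -0.0316 z@grip 193.6
top -85 405 x [-134.5  -21. ] slope -0.0401 z@grip 193.5
top 60 487 x [-135.4  -22.3] slope -0.0391 z@grip 193.9
top 85 94 x [-135.9   88.9] slope -0.0269 z@grip 195.0
top 95 76 x [-38.   89.6] slope -0.0136 z@grip 193.7
top y range [-111.5  113.6]
scene -95 418 x [-131.3   89.1] slope -0.0353 z@grip 194.8
scene -85 423 x [-128.8   89.3] slope -0.0349 z@grip 195.1
scene -60 395 x [-87.   89.2] slope -0.054 z@grip 194.9
scene 60 594 x [-133.    88.9] slope -0.0494 z@grip 194.7
scene 85 528 x [-133.1   89. ] slope -0.0369 z@grip 195.0
scene 95 541 x [-132.8   88.6] slope -0.0352 z@grip 194.9
scene y range [-112.9  112.8]
```

step_arm(commands=[{"fingers":1,"dx":0,"dy":0.001,"dz":0.0003,"roll":0},{"fingers":1,"dx":0,"dy":0.002,"dz":0.0005,"roll":0},{"fingers":1,"dx":0,"dy":0.004,"dz":0.0005,"roll":0},{"fingers":1,"dx":0,"dy":0.006,"dz":0.0005,"roll":0},{"fingers":1,"dx":0,"dy":0.008,"dz":0.0005,"roll":0},{"fingers":1,"dx":0,"dy":0.008,"dz":0.0005,"roll":0}], squeeze=20)

```text
time: 9.55
tool_pos: [0.5204, 0.0758, 0.2027]
tcp_rot: [-1.944, -2.461, 0.012]
wrist_force: [-9.5, -1.3, 13.1]
width: 0.161
grip_force: 27.1
```

```bash
cat >> h.py <<'E'
def fs():
    "tcp and forces in stand frame"
    f=np.load("stand.npz");R,t=f["R"],f["t"]; s=read_state(); F=s["wrist_force"];T=s["torque"]
    print("t",s["time"],"tcp",((s["tool_pos"][:2]-t)@R*1000).round(2),(s["tool_pos"][2]*1000).round(2),"Fx,y",(F[:2]@R).round(2),"Fz",F[2].round(2),"Tx,y",(T[:2]@R).round(2),"gf",round(s["grip_force"],1),"w",round(s["width"],3))
E
python3 - <<'E'
from h import *
fs(); lid()
E
```

```text
t 9.55 tcp [-31.82  -2.24] 202.71 Fx,y [-9.5   0.95] Fz 13.1 Tx,y [0.02 2.3 ] gf 27.1 w 0.161
tcp in stand [-31.8  -2.2] 202.7
top -95 550 x [-131.3   90. ] slope -0.0413 z@grip 192.7
top -85 428 x [-131.8  -12.5] slope -0.0547 z@grip 192.4
top 60 514 x [-132.3  -12. ] slope -0.0492 z@grip 193.0
top 85 96 x [-133.1  -70.9] slope -0.0381 z@grip 193.4
top 95 64 x [-28.3  92.9] slope 0.0121 z@grip 190.2
top y range [-111.5  113.8]
scene -95 440 x [-128.3   90.9] slope -0.0395 z@grip 193.9
scene -85 433 x [-128.5   90.3] slope -0.0395 z@grip 194.1
scene -60 390 x [-82.8  91.2] slope -0.0512 z@grip 193.7
scene 60 587 x [-129.6   91.5] slope -0.0512 z@grip 193.8
scene 85 556 x [-129.6   92. ] slope -0.0412 z@grip 194.2
scene 95 555 x [-129.6   92.2] slope -0.0411 z@grip 194.0
scene y range [-112.7  112.8]
```

step_arm(commands=[{"fingers":1,"dx":0,"dy":-0.003,"dz":-0.0005,"roll":0},{"fingers":1,"dx":0,"dy":-0.004,"dz":-0.001,"roll":0},{"fingers":1,"dx":0,"dy":-0.004,"dz":-0.0015,"roll":0},{"fingers":1,"dx":0,"dy":-0.004,"dz":-0.0015,"roll":0}], squeeze=20)

```text
time: 10.15
tool_pos: [0.5201, 0.0757, 0.2038]
tcp_rot: [-1.947, -2.465, 0.001]
wrist_force: [1.7, -0.3, 3.0]
width: 0.164
grip_force: 24.6
```

Run:
```python
from h import *
fs(); lid()
```

```text
t 10.15 tcp [-32.11  -2.25] 203.84 Fx,y [ 1.59 -0.66] Fz 3.03 Tx,y [-0.01  0.24] gf 24.6 w 0.164
tcp in stand [-32.1  -2.2] 203.8
top -95 532 x [-131.7   89.3] slope -0.0324 z@grip 193.6
top -85 417 x [-131.9  -17.1] slope -0.0308 z@grip 194.2
top 60 500 x [-132.4  -16.3] slope -0.0325 z@grip 194.2
top 85 91 x [-133.2   92.6] slope -0.0208 z@grip 195.1
top 95 77 x [-29.9  92.6] slope -0.0158 z@grip 193.7
top y range [-111.5  113.7]
scene -95 436 x [-130.5   90.6] slope -0.0342 z@grip 194.7
scene -85 435 x [-124.6   90.2] slope -0.035 z@grip 194.9
scene -60 395 x [-86.9  91.5] slope -0.0481 z@grip 194.8
scene 60 594 x [-129.3   90.8] slope -0.0466 z@grip 194.7
scene 85 545 x [-130.6   91.4] slope -0.0352 z@grip 195.1
scene 95 555 x [-129.1   91.4] slope -0.0335 z@grip 195.0
scene y range [-112.8  112.7]
```

step_arm(commands=[{"fingers":1,"dx":0,"dy":0.001,"dz":0.0004,"roll":0},{"fingers":1,"dx":0,"dy":0.002,"dz":0.0004,"roll":0},{"fingers":1,"dx":0,"dy":0.003,"dz":0.0004,"roll":0},{"fingers":1,"dx":0,"dy":0.004,"dz":0.0004,"roll":0},{"fingers":1,"dx":0,"dy":0.004,"dz":0.0004,"roll":0}], squeeze=20)

```text
time: 10.88
tool_pos: [0.5241, 0.0769, 0.2035]
tcp_rot: [-1.947, -2.464, 0.0]
wrist_force: [-3.1, -0.7, 0.2]
width: 0.158
grip_force: 25.0
```

Run:
```python
from h import *
fs(); lid()
```

```text
t 10.875 tcp [-27.97  -2.  ] 203.54 Fx,y [-3.13  0.06] Fz 0.19 Tx,y [-0.02  1.08] gf 25.0 w 0.158
tcp in stand [-28.  -2.] 203.5
top -95 531 x [-127.5   93.1] slope -0.0296 z@grip 193.6
top -85 415 x [-128.1  -11.1] slope -0.0299 z@grip 193.9
top 60 504 x [-128.2  -10.3] slope -0.0382 z@grip 193.9
top 85 90 x [-129.1  -41.9] slope -0.0306 z@grip 194.5
top 95 74 x [-31.6  96.3] slope -0.0096 z@grip 192.5
top y range [-111.4  113.7]
scene -95 453 x [-125.1   94.6] slope -0.032 z@grip 194.5
scene -85 446 x [-121.3   95.7] slope -0.0319 z@grip 194.8
scene -60 395 x [-79.9  95.6] slope -0.0424 z@grip 194.6
scene 60 590 x [-126.5   95. ] slope -0.0422 z@grip 194.6
scene 85 563 x [-126.9   94.4] slope -0.0344 z@grip 194.8
scene 95 561 x [-125.9   94. ] slope -0.0335 z@grip 194.7
scene y range [-112.7  112.8]
```

step_arm(commands=[{"fingers":1,"dx":0,"dy":0,"dz":0.0005,"roll":0},{"fingers":1,"dx":0,"dy":0,"dz":0.001,"roll":0},{"fingers":1,"dx":0,"dy":0.001,"dz":0.001,"roll":0},{"fingers":1,"dx":0,"dy":0.002,"dz":0.001,"roll":0},{"fingers":1,"dx":0,"dy":0.003,"dz":0.001,"roll":0},{"fingers":1,"dx":0,"dy":0.004,"dz":0.001,"roll":0},{"fingers":1,"dx":0,"dy":0.004,"dz":0.001,"roll":0}], squeeze=20)

```text
time: 11.85
tool_pos: [0.5284, 0.0777, 0.2029]
tcp_rot: [1.947, 2.465, 0.0]
wrist_force: [-2.7, -1.1, 2.4]
width: 0.162
grip_force: 27.8
```

Run:
```python
from h import *
fs(); lid()
```

```text
t 11.85 tcp [-23.58  -2.22] 202.9 Fx,y [-2.86 -0.42] Fz 2.43 Tx,y [0.03 1.24] gf 27.8 w 0.162
tcp in stand [-23.6  -2.2] 202.9
top -95 540 x [-123.5   95. ] slope -0.0361 z@grip 192.6
top -85 429 x [-124.    -3.1] slope -0.0428 z@grip 192.9
top 60 506 x [-124.    -4.7] slope -0.0402 z@grip 193.2
top 85 88 x [-125.   -62.8] slope -0.0451 z@grip 192.6
top 95 67 x [-21.8  99.6] slope -0.0129 z@grip 192.9
top y range [-111.5  113.7]
scene -95 492 x [-121.  101.] slope -0.0362 z@grip 194.0
scene -85 489 x [-120.8  101. ] slope -0.0385 z@grip 194.1
scene -60 418 x [-76.1 100.8] slope -0.0394 z@grip 193.7
scene 60 627 x [-120.7  100.5] slope -0.0441 z@grip 194.0
scene 85 622 x [-121.2  101.1] slope -0.0389 z@grip 194.1
scene 95 625 x [-121.1  101. ] slope -0.0391 z@grip 194.1
scene y range [-112.6  112.8]
```

step_arm(commands=[{"fingers":1,"dx":0,"dy":0.001,"dz":0,"roll":0},{"fingers":1,"dx":0,"dy":0.002,"dz":0,"roll":0},{"fingers":1,"dx":0,"dy":0.003,"dz":0,"roll":0},{"fingers":1,"dx":0,"dy":0.004,"dz":0,"roll":0},{"fingers":1,"dx":0,"dy":0.004,"dz":0,"roll":0}], squeeze=20)

```text
time: 12.58
tool_pos: [0.5323, 0.0787, 0.2029]
tcp_rot: [1.947, 2.465, 0.0]
wrist_force: [-3.4, -0.7, 1.8]
width: 0.166
grip_force: 27.0
```

Run:
```python
from h import *
fs(); lid("b")
cv2.imwrite("pics/b_crop.png",cv2.resize(cv2.imread("pics/b_scene.png")[150:300,220:440],None,fx=3,fy=3))
```

```text
t 12.575 tcp [-19.54  -2.15] 202.9 Fx,y [-3.47  0.11] Fz 1.83 Tx,y [0.01 1.14] gf 27.0 w 0.166
tcp in stand [-19.5  -2.2] 202.9
top -95 536 x [-119.5   95.4] slope -0.0376 z@grip 192.5
top -85 435 x [-119.8    1.7] slope -0.0386 z@grip 193.0
top 60 517 x [-119.8    1.2] slope -0.0399 z@grip 193.2
top 85 93 x [-120.6  -53. ] slope -0.0487 z@grip 192.6
top 95 59 x [-12.   99.2] slope -0.0095 z@grip 191.9
top y range [-111.5  113.8]
scene -95 499 x [-114.8  101.6] slope -0.0381 z@grip 193.8
scene -85 497 x [-114.8  101.5] slope -0.0381 z@grip 194.1
scene -60 424 x [-70.  101.6] slope -0.0394 z@grip 193.8
scene 60 626 x [-117.6  101.6] slope -0.0417 z@grip 194.0
scene 85 616 x [-117.5  101.2] slope -0.0386 z@grip 194.1
scene 95 636 x [-116.9  101.3] slope -0.0389 z@grip 194.0
scene y range [-112.7  112.6]
```

View pics/b_crop.png

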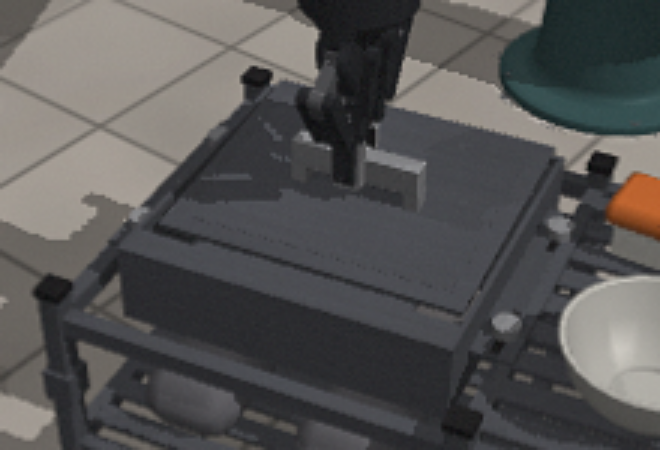

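The crop shows the lid with its lip tucked under the ledge (dark line from (160,230) to (470,310)) and nothing touching at the sides. Now I'll lift the handle so the ledge holds the lip and the front rises.

step_arm(commands=[{"fingers":1,"dx":0,"dy":0,"dz":-0.001,"roll":0},{"fingers":1,"dx":0,"dy":0,"dz":-0.002,"roll":0},{"fingers":1,"dx":0,"dy":0,"dz":-0.003,"roll":0},{"fingers":1,"dx":0,"dy":0,"dz":-0.0035,"roll":0},{"fingers":1,"dx":0,"dy":0,"dz":-0.004,"roll":0},{"fingers":1,"dx":0,"dy":0,"dz":-0.004,"roll":0}], squeeze=20)

```text
time: 13.42
tool_pos: [0.5322, 0.0788, 0.2061]
tcp_rot: [-1.947, -2.465, -0.0]
wrist_force: [4.3, 1.3, -12.2]
width: 0.164
grip_force: 26.2
```

Run:
```python
from h import *
fs(); lid()
```

```text
t 13.425 tcp [-19.67  -2.04] 206.14 Fx,y [4.51 0.24] Fz -12.19 Tx,y [ 0.02 -0.14] gf 26.2 w 0.164
tcp in stand [-19.7  -2. ] 206.1
top -95 523 x [-119.6   93.6] slope -0.045 z@grip 195.7
top -85 435 x [-119.9    1.4] slope -0.0443 z@grip 195.9
top 60 525 x [-120.1    1.5] slope -0.0405 z@grip 196.4
top 85 92 x [-120.6  -55.7] slope -0.0275 z@grip 197.3
top 95 50 x [-12.1  99. ] slope -0.0298 z@grip 195.9
top y range [-111.5  113.8]
scene -95 492 x [-117.   101.6] slope -0.0474 z@grip 196.9
scene -85 490 x [-117.2  101.8] slope -0.0501 z@grip 197.3
scene -60 413 x [-69.5 101.8] slope -0.0612 z@grip 197.5
scene 60 624 x [-117.2  101.4] slope -0.0523 z@grip 197.0
scene 85 629 x [-117.1  101.2] slope -0.0506 z@grip 197.1
scene 95 635 x [-116.8  101.4] slope -0.0485 z@grip 196.9
scene y range [-112.7  112.7]
```

step_arm(commands=[{"fingers":1,"dx":0,"dy":0,"dz":-0.0007,"roll":0},{"fingers":1,"dx":0,"dy":0,"dz":-0.0014,"roll":0},{"fingers":1,"dx":0,"dy":0,"dz":-0.0021,"roll":0},{"fingers":1,"dx":0,"dy":0,"dz":-0.0028,"roll":0},{"fingers":1,"dx":0,"dy":0,"dz":-0.0028,"roll":0},{"fingers":1,"dx":0,"dy":0,"dz":-0.0028,"roll":0}], squeeze=20)

```text
time: 14.28
tool_pos: [0.5318, 0.0787, 0.2088]
tcp_rot: [-1.947, -2.465, 0.001]
wrist_force: [6.2, 2.0, -15.7]
width: 0.163
grip_force: 35.8
```

Run:
```python
from h import *
fs(); lid()
```

```text
t 14.275 tcp [-20.02  -2.04] 208.81 Fx,y [6.45 0.48] Fz -15.71 Tx,y [-0.02 -0.14] gf 35.8 w 0.163
tcp in stand [-20.  -2.] 208.8
top -95 516 x [-120.3   94.8] slope -0.066 z@grip 198.3
top -85 436 x [-120.8    1.9] slope -0.0653 z@grip 198.6
top 60 525 x [-120.8    1.4] slope -0.0664 z@grip 198.9
top 85 93 x [-121.6  -57.7] slope -0.0444 z@grip 200.6
top 95 48 x [-12.5  99.2] slope -0.0405 z@grip 197.2
top y range [-111.4  113.8]
scene -95 495 x [-117.5  100.8] slope -0.0688 z@grip 199.5
scene -85 488 x [-117.2  101.4] slope -0.0707 z@grip 199.7
scene -60 419 x [-72.  101.6] slope -0.0776 z@grip 199.7
scene 60 642 x [-118.1  101. ] slope -0.0753 z@grip 199.5
scene 85 623 x [-118.6  100.6] slope -0.0716 z@grip 199.7
scene 95 636 x [-118.6  101.3] slope -0.0695 z@grip 199.5
scene y range [-112.6  112.6]
```

step_arm(commands=[{"fingers":1,"dx":0,"dy":0,"dz":-0.0007,"roll":0},{"fingers":1,"dx":0,"dy":0,"dz":-0.0007,"roll":0},{"fingers":1,"dx":0,"dy":0.001,"dz":-0.0007,"roll":0},{"fingers":1,"dx":0,"dy":0.002,"dz":-0.0007,"roll":0}], squeeze=20)

```text
time: 14.88
tool_pos: [0.5318, 0.0787, 0.2094]
tcp_rot: [-1.945, -2.462, 0.007]
wrist_force: [-4.1, -1.1, -10.5]
width: 0.162
grip_force: 35.2
```

Run:
```python
from h import *
fs(); lid()
```

```text
t 14.875 tcp [-19.99  -2.02] 209.35 Fx,y [-4.24 -0.17] Fz -10.5 Tx,y [-0.01  1.3 ] gf 35.2 w 0.162
tcp in stand [-20.  -2.] 209.4
top -95 525 x [-120.5   77.4] slope -0.07 z@grip 199.0
top -85 445 x [-120.6    4.6] slope -0.0737 z@grip 198.9
top 60 538 x [-120.8    3.3] slope -0.0692 z@grip 199.4
top 85 102 x [-122.   -57.5] slope -0.0601 z@grip 200.1
top 95 52 x [-121.8   99.4] slope -0.0554 z@grip 198.2
top y range [-111.4  113.7]
scene -95 490 x [-118.2  101.1] slope -0.0745 z@grip 200.1
scene -85 496 x [-118.3  101.4] slope -0.0757 z@grip 200.3
scene -60 420 x [-71.2 101.1] slope -0.0837 z@grip 200.4
scene 60 639 x [-118.2  100.6] slope -0.0797 z@grip 200.1
scene 85 621 x [-118.4  101.2] slope -0.076 z@grip 200.3
scene 95 632 x [-118.4  100.9] slope -0.0741 z@grip 200.1
scene y range [-112.5  112.5]
```

step_arm(commands=[{"fingers":1,"dx":0,"dy":0,"dz":0.0005,"roll":0},{"fingers":1,"dx":0,"dy":0.001,"dz":0.0005,"roll":0},{"fingers":1,"dx":0,"dy":0.002,"dz":0.0005,"roll":0},{"fingers":1,"dx":0,"dy":0.002,"dz":0.0005,"roll":0}], squeeze=20)

```text
time: 15.48
tool_pos: [0.535, 0.0794, 0.2095]
tcp_rot: [-1.947, -2.464, 0.003]
wrist_force: [-5.2, -1.1, -11.8]
width: 0.163
grip_force: 37.7
```

Run:
```python
from h import *
fs(); lid()
```

```text
t 15.475 tcp [-16.74  -2.1 ] 209.48 Fx,y [-5.28  0.1 ] Fz -11.76 Tx,y [0.04 1.65] gf 37.7 w 0.163
tcp in stand [-16.7  -2.1] 209.5
top -95 526 x [-118.2   29.4] slope -0.0687 z@grip 198.9
top -85 453 x [-118.2    7. ] slope -0.0677 z@grip 199.4
top 60 548 x [-118.4    7.5] slope -0.0645 z@grip 199.7
top 85 107 x [-118.9  -47.7] slope -0.0558 z@grip 200.5
top 95 41 x [-74.1  98.5] slope -0.0675 z@grip 199.2
top y range [-111.4  113.7]
scene -95 502 x [-115.   100.7] slope -0.0766 z@grip 199.9
scene -85 506 x [-113.6  101. ] slope -0.0783 z@grip 200.2
scene -60 424 x [-68.3 102. ] slope -0.0838 z@grip 200.2
scene 60 626 x [-115.4  101.4] slope -0.0798 z@grip 200.0
scene 85 627 x [-115.  101.] slope -0.077 z@grip 200.2
scene 95 643 x [-115.6  101.3] slope -0.0772 z@grip 200.0
scene y range [-112.6  112.3]
```

step_arm(commands=[{"fingers":1,"dx":0,"dy":0,"dz":0.001,"roll":0},{"fingers":1,"dx":0,"dy":0,"dz":0.002,"roll":0},{"fingers":1,"dx":0,"dy":0.001,"dz":0.002,"roll":0},{"fingers":1,"dx":0,"dy":0.002,"dz":0.002,"roll":0},{"fingers":1,"dx":0,"dy":0.002,"dz":0.002,"roll":0}], squeeze=20)

```text
time: 16.2
tool_pos: [0.5381, 0.0801, 0.208]
tcp_rot: [1.948, 2.465, 0.0]
wrist_force: [-3.7, -0.6, -10.8]
width: 0.165
grip_force: 33.6
```

Run:
```python
from h import *
fs(); lid()
```

```text
t 16.2 tcp [-13.59  -2.16] 207.96 Fx,y [-3.79  0.24] Fz -10.84 Tx,y [-0.05  1.33] gf 33.6 w 0.165
tcp in stand [-13.6  -2.2] 208.0
top -95 536 x [-117.7   27.6] slope -0.0502 z@grip 197.3
top -85 472 x [-117.9   10.8] slope -0.04 z@grip 198.3
top 60 558 x [-117.9    9.9] slope -0.0407 z@grip 198.4
top 85 115 x [-118.3  -46.3] slope 0.0326 z@grip 203.8
top y range [-111.5  113.8]
scene -95 505 x [-111.9  101. ] slope -0.0645 z@grip 198.4
scene -85 498 x [-111.3  101.1] slope -0.0657 z@grip 198.6
scene -60 410 x [-63.1 101.3] slope -0.0714 z@grip 198.8
scene 60 627 x [-112.   101.2] slope -0.0671 z@grip 198.6
scene 85 628 x [-111.4  101.5] slope -0.0659 z@grip 198.7
scene 95 635 x [-110.7  101.5] slope -0.0654 z@grip 198.4
scene y range [-112.8  112.5]
```

step_arm(commands=[{"fingers":1,"dx":0,"dy":0,"dz":0.001,"roll":0},{"fingers":1,"dx":0,"dy":0.001,"dz":0.001,"roll":0},{"fingers":1,"dx":0,"dy":0.002,"dz":0.001,"roll":0},{"fingers":1,"dx":0,"dy":0.002,"dz":0.001,"roll":0}], squeeze=20)

```text
time: 16.8
tool_pos: [0.5394, 0.0805, 0.207]
tcp_rot: [-1.947, -2.464, 0.001]
wrist_force: [-7.0, -0.4, -7.3]
width: 0.161
grip_force: 29.4
```

```bash
cat >> h.py <<'E'
def front():
    fs()
    for n in("top","scene"):
        im,d,c=grab(n); W=cloud(c,d); f=np.load("stand.npz"); q=np.dstack([(W[...,:2]-f["t"])@f["R"]*1000,W[...,2]*1000]); np.save(f"q_{n}.npy",q)
        for s in(-1,1):
            m=(abs(q[...,1]-s*75)<25)&(q[...,0]<-20)&(q[...,0]>-125); P=q[m]
            k=P[:,0]>-95; a=np.polyfit(P[k,0],P[k,2],1); zf=np.polyval(a,-110)
            up=P[abs(P[:,2]-np.polyval(a,P[:,0]))<3]; print(n,s,"slope",a[0].round(4),"top z at x-110",zf.round(1),"front x",np.percentile(up[:,0],[0.5,2,5]).round(1))
E
python3 - <<'E'
from h import *
front()
E
```

```text
t 16.8 tcp [-12.19  -2.04] 207.03 Fx,y [-6.87  1.2 ] Fz -7.32 Tx,y [0.13 1.56] gf 29.4 w 0.161
top -1 slope 3.8355 top z at x-110 155.8 front x [-99.4 -99.3 -99.3]Traceback (most recent call last):
  File "<stdin>", line 2, in <module>
  File "h.py", line 51, in front
    up=P[abs(P[:,2]-np.polyval(a,P[:,0]))<3]; print(n,s,"slope",a[0].round(4),"top z at x-110",zf.round(1),"front x",np.percentile(up[:,0],[0.5,2,5]).round(1))
                                                                                                                     ~~~~~~~~~~~~~^^^^^^^^^^^^^^^^^^^
    return _quantile_unchecked(
        a, q, axis, out, overwrite_input, method, keepdims, weights)
    return _ureduce(a,
                    func=_quantile_ureduce_func,
    ...<5 lines>...
                    overwrite_input=overwrite_input,
                    method=method)
    r = func(a, **kwargs)
    result = _quantile(arr,
                       quantiles=q,
    ...<2 lines>...
                       out=out,
                       weights=wgt)
    slices_having_nans = np.isnan(arr[-1, ...])
                                  ~~~^^^^^^^^^
IndexError: index -1 is out of bounds for axis 0 with size 0
```

```bash
sed -i 's/&(q\[...,0\]>-125); P=q/\&(q[...,0]>-125)\&(q[...,2]>184)\&(q[...,2]<210); P=q/' h.py
python3 - <<'E'
from h import *
front()
E
```

```text
t 16.85 tcp [-12.18  -2.02] 207.04 Fx,y [-6.19  0.7 ] Fz -8.24 Tx,y [0.08 1.62] gf 29.4 w 0.161
top -1 slope -0.0541 top z at x-110 202.0 front x [-113.5 -112.2 -109.5]
top 1 slope -0.0568 top z at x-110 202.4 front x [-113.6 -112.8 -110.2]
scene -1 slope -0.0536 top z at x-110 203.2 front x [-111.  -108.  -102.9]
scene 1 slope -0.0543 top z at x-110 203.2 front x [-113.3 -111.1 -107.6]
```

step_arm(commands=[{"fingers":1,"dx":0,"dy":0,"dz":0.001,"roll":0},{"fingers":1,"dx":0,"dy":0,"dz":0.002,"roll":0},{"fingers":1,"dx":0,"dy":0,"dz":0.003,"roll":0},{"fingers":1,"dx":0,"dy":0,"dz":0.003,"roll":0}], squeeze=20)

```text
time: 17.45
tool_pos: [0.5406, 0.0808, 0.2052]
tcp_rot: [1.947, 2.464, 0.003]
wrist_force: [-5.9, -1.0, -4.0]
width: 0.164
grip_force: 23.3
```

Run:
```python
from h import *
front()
```

```text
t 17.45 tcp [-11.03  -2.03] 205.16 Fx,y [-6.02  0.36] Fz -4.01 Tx,y [0.12 1.27] gf 23.3 w 0.164
top -1 slope -0.0331 top z at x-110 198.3 front x [-111.8 -110.4 -107.6]
top 1 slope -0.0354 top z at x-110 198.9 front x [-112.  -111.  -108.1]
scene -1 slope -0.0366 top z at x-110 199.7 front x [-111.2 -107.9 -101.7]
scene 1 slope -0.0397 top z at x-110 199.9 front x [-110.9 -109.4 -107.3]
```

step_arm(commands=[{"fingers":1,"dx":0,"dy":-0.0003,"dz":0.001,"roll":0},{"fingers":1,"dx":0,"dy":-0.0006,"dz":0.002,"roll":0},{"fingers":1,"dx":0,"dy":-0.001,"dz":0.003,"roll":0},{"fingers":1,"dx":0,"dy":-0.001,"dz":0.003,"roll":0}], squeeze=20)

```text
time: 18.05
tool_pos: [0.54, 0.0807, 0.2028]
tcp_rot: [1.946, 2.463, 0.004]
wrist_force: [-6.6, 0.4, -3.6]
width: 0.16
grip_force: 19.8
```

Run:
```python
from h import *
front()
```

```text
t 18.05 tcp [-11.56  -2.01] 202.81 Fx,y [-6.31  1.92] Fz -3.56 Tx,y [0.23 1.09] gf 19.8 w 0.16
top -1 slope -0.0093 top z at x-110 193.7 front x [-118.2 -116.3 -111.2]
top 1 slope -0.0104 top z at x-110 194.2 front x [-118.3 -117.3 -112.6]
scene -1 slope -0.0175 top z at x-110 195.4 front x [-115.  -107.9  -98.6]
scene 1 slope -0.0169 top z at x-110 195.5 front x [-115.2 -110.9 -107.9]
```

step_arm(commands=[{"fingers":1,"dx":0,"dy":0,"dz":0.001,"roll":0},{"fingers":1,"dx":0,"dy":-0.0003,"dz":0.002,"roll":0},{"fingers":1,"dx":0,"dy":-0.0005,"dz":0.003,"roll":0},{"fingers":1,"dx":0,"dy":-0.0005,"dz":0.003,"roll":0}], squeeze=20)

```text
time: 18.65
tool_pos: [0.5401, 0.0805, 0.2005]
tcp_rot: [1.946, 2.462, 0.006]
wrist_force: [-7.2, -0.5, -1.7]
width: 0.157
grip_force: 19.8
```

Run:
```python
from h import *
front()
```

```text
t 18.65 tcp [-11.56  -2.16] 200.53 Fx,y [-7.12  1.21] Fz -1.74 Tx,y [0.2  0.99] gf 19.8 w 0.157
top -1 slope -0.001 top z at x-110 190.4 front x [-118.4 -117.1 -114.3]
top 1 slope 0.0097 top z at x-110 190.6 front x [-118.5 -117.3 -114.9]
scene -1 slope 0.0041 top z at x-110 191.4 front x [-117.8 -115.3 -108.4]
scene 1 slope -0.0005 top z at x-110 191.9 front x [-117.2 -115.8 -114. ]
```

step_arm(commands=[{"fingers":1,"dx":0,"dy":-0.0005,"dz":0.0004,"roll":0},{"fingers":1,"dx":0,"dy":-0.001,"dz":0.0007,"roll":0},{"fingers":1,"dx":0,"dy":-0.0015,"dz":0.0007,"roll":0},{"fingers":1,"dx":0,"dy":-0.002,"dz":0.0007,"roll":0},{"fingers":1,"dx":0,"dy":-0.0025,"dz":0.0007,"roll":0},{"fingers":1,"dx":0,"dy":-0.0025,"dz":0.0007,"roll":0}], squeeze=20)

```text
time: 19.5
tool_pos: [0.5383, 0.08, 0.1998]
tcp_rot: [1.945, 2.462, 0.007]
wrist_force: [-3.7, -0.3, 1.8]
width: 0.159
grip_force: 20.4
```

Run:
```python
from h import *
front(); lid("c")
cv2.imwrite("pics/c_crop.png",cv2.resize(cv2.imread("pics/c_scene.png")[150:300,220:440],None,fx=3,fy=3))
```

```text
t 19.5 tcp [-13.43  -2.29] 199.77 Fx,y [-3.66  0.59] Fz 1.8 Tx,y [0.11 0.67] gf 20.4 w 0.159
top -1 slope 0.0024 top z at x-110 189.7 front x [-118.3 -116.6 -113. ]
top 1 slope -0.0021 top z at x-110 190.5 front x [-118.7 -117.6 -115.1]
scene -1 slope -0.001 top z at x-110 191.1 front x [-117.2 -115.  -109.6]
scene 1 slope -0.0011 top z at x-110 191.1 front x [-118.1 -116.3 -113.6]
tcp in stand [-13.4  -2.3] 199.8
top -95 560 x [-118.1   95.7] slope 0.0003 z@grip 189.4
top -85 453 x [-118.1    8.1] slope -0.0012 z@grip 189.9
top 60 525 x [-118.     6.6] slope -0.0043 z@grip 189.9
top 85 109 x [-118.8  -51. ] slope 0.0073 z@grip 190.6
top 95 59 x [-116.6   99.3] slope 0.0106 z@grip 190.7
top y range [-111.4  113.7]
scene -95 517 x [-114.7  102. ] slope -0.0083 z@grip 190.7
scene -85 497 x [-114.9  101.9] slope -0.01 z@grip 190.9
scene -60 405 x [-63.2 101.7] slope -0.0168 z@grip 191.3
scene 60 620 x [-115.7  101.5] slope -0.0096 z@grip 190.8
scene 85 637 x [-114.4  102. ] slope -0.0091 z@grip 190.9
scene 95 656 x [-114.9  101.1] slope -0.0086 z@grip 190.7
scene y range [-112.6  112.8]
```

View pics/c_crop.png

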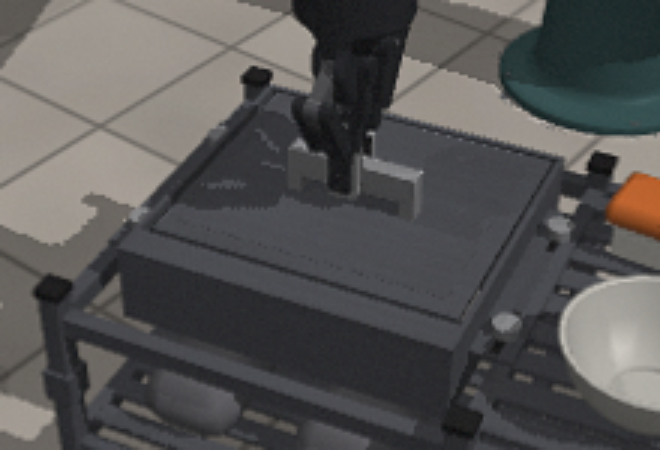

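The lid lies level inside the rim, with the front rim line visible from (260,85) to (560,160). I'll let go gently.

step_arm(commands=[{"fingers":0.74,"dx":0,"dy":-0.0006,"dz":0,"roll":0},{"fingers":0.69,"dx":0,"dy":-0.0006,"dz":0,"roll":0},{"fingers":0.67,"dx":0,"dy":-0.0006,"dz":0,"roll":0},{"fingers":0.64,"dx":0,"dy":-0.0006,"dz":0,"roll":0},{"fingers":0.55,"dx":0,"dy":-0.0006,"dz":0,"roll":0},{"fingers":0.3,"dx":0,"dy":-0.0006,"dz":0,"roll":0},{"fingers":0.2,"dx":0,"dy":-0.0006,"dz":0,"roll":0},{"fingers":0.2,"dx":0,"dy":-0.0006,"dz":0,"roll":0}], squeeze=20)

```text
time: 20.7
tool_pos: [0.5349, 0.0793, 0.1967]
tcp_rot: [-1.947, -2.464, 0.001]
wrist_force: [0.1, -0.4, 0.2]
width: 0.399
grip_force: 0.0
```

step_arm(commands=[{"fingers":0.2,"dx":0,"dy":0,"dz":-0.01,"roll":0},{"fingers":0.2,"dx":0,"dy":0,"dz":-0.03,"roll":0},{"fingers":0.2,"dx":0,"dy":0,"dz":-0.06,"roll":0},{"fingers":0.2,"dx":0,"dy":-0.03,"dz":-0.1,"roll":0},{"fingers":0.2,"dx":0,"dy":-0.08,"dz":-0.12,"roll":0},{"fingers":0.2,"dx":0,"dy":-0.1,"dz":-0.12,"roll":0}])

```text
time: 21.45
tool_pos: [0.438, 0.0561, 0.322]
tcp_rot: [1.944, 2.461, 0.007]
wrist_force: [0.1, -0.2, 0.0]
width: 0.403
grip_force: 0.0
```

Run:
```python
from h import *
fs()
for n in("top","scene"):
    im,d,c=grab(n); cv2.imwrite(f"pics/d_{n}.png",im); W=cloud(c,d); f=np.load("stand.npz"); q=np.dstack([(W[...,:2]-f["t"])@f["R"]*1000,W[...,2]*1000])
    for s in(-1,1):
        m=(abs(q[...,1]-s*75)<22)&(q[...,0]>-105)&(q[...,0]<60)&(q[...,2]>170)&(q[...,2]<205); P=q[m]
        a=np.polyfit(P[:,0],P[:,2],1); print(n,s,len(P),"slope",a.round(4),"z@-110",np.polyval(a,-110).round(1),"z@70",np.polyval(a,70).round(1))
    m=(abs(q[...,0]+20)<60)&(abs(q[...,1])<50)&(q[...,2]>212)&(q[...,2]<235);
    if m.sum()>20: print("handle",cv2.minAreaRect(q[m][:,:2].astype(np.float32)))
cv2.imwrite("pics/d_crop.png",cv2.resize(cv2.imread("pics/d_scene.png")[130:330,200:480],None,fx=2.5,fy=2.5))
```

```text
t 21.45 tcp [-116.55   -2.42] 321.95 Fx,y [ 0.06 -0.2 ] Fz 0.04 Tx,y [-0.01 -0.04] gf 0.0 w 0.403
top -1 788 slope [2.600000e-03 1.900111e+02] z@-110 189.7 z@70 190.2
top 1 499 slope [-4.200000e-03  1.905654e+02] z@-110 191.0 z@70 190.3
handle ((-8.532266616821289, -32.26226806640625), (22.840627670288086, 3.779879331588745), 86.23480224609375)
scene -1 934 slope [-9.000000e-04  1.909956e+02] z@-110 191.1 z@70 190.9
scene 1 1160 slope [-9.00000e-04  1.90981e+02] z@-110 191.1 z@70 190.9
handle ((-12.119417190551758, -0.32488250732421875), (18.032930374145508, 90.23751068115234), 0.4991522431373596)
```

View pics/d_crop.png

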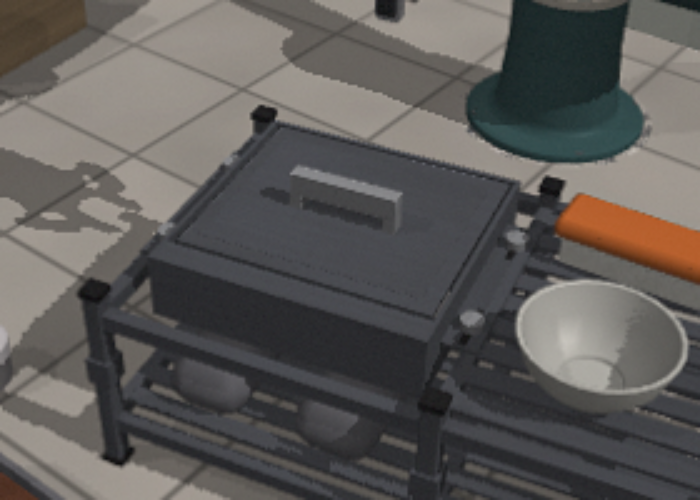

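The lid lies level in the tray: plate top at 190–191 mm in both views, slope under 0.005, the front inside the rim and the lip under the ledge. The gripper is clear.

```bash
python3 -c "
from workcell import *
print(finish_job())"
```

```text
the job is handed in; nothing more can be done
None
```

The lid is seated level in the tray, its rear lip under the ledge and its front inside the rim, the gripper has let go, and the job was handed in at about 21.5 s; no pass/fail result was returned.

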